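# Clear the saw's work support and fold out its wing

## Robot

A 7-joint arm with a two-finger parallel gripper is mounted at the origin on the work surface. World frame = base frame: x ahead of the robot, y to its left, z up, the work surface at z = 0. Lengths are in m, angles in rad, forces in N, time in s.
With the tool pointing down it reaches from about 0.35 to 0.9 m from the base axis. Payload 8.1 kg.
Tool frame: the origin (TCP) lies at the centre of the arm's flange, where the gripper is bolted on; the fingertips stand 178 mm ahead of it and the grasp point (between the pads) lies 159 mm ahead of it; z points along the fingers, y is the line along which they close (so a half turn about z gives the same grasp; the last joint's range is limited). The gripper opens to 92 mm and grips with 3 to 60 N. Pads are 19 mm wide; open, the fingers measure 130 mm over their backs; the gripper's body (75 mm by 190 mm) begins 47 mm behind the grasp point.
Start: joints at [1.214, 0.434, 0.025, 1.573, -0.012, 1.134, -0.075], TCP at [0.157, -0.605, 0.405] pointing down, gripper open.
Joint ranges: [-2.62, 2.62], [-0.44, 2.09], [-1.27, 1.32], [0.08, 2.57], [-1.32, 4.46], [0.12, 2], [-2.74, 2.74]. Speed limits (rad/s): [2.22, 2.22, 3.01, 3.01, 3.14, 3.14, 3.14].

## Interface

Orientations are given as [roll, pitch, yaw] about the fixed x, y, z axes, in that order (R = Rz(yaw) Ry(pitch) Rx(roll)).
In Python, from workcell import env, get_image, camera_params, order gives the robot as it stands.
- The arm moves only by the tool apply_moves, never from a script. Its argument "rows" is a list of rows, each a list of 3 entries, a list of its own where there are three numbers: the shift along the tool's x, y, z in mm, then the turn about the tool's z in degrees, then the opening, from 0 (shut) to 1 (fully open). A call has 1 to 20 rows; each row shifts and turns the commanded pose from where the row before left it, along the tool's axes as they then stand; what a row does not reach is not made up. A row lasts 1/10 s, in which the tool goes at most 50 mm and 8.59 degrees, less where a joint would pass 70% of its speed; a pose out of reach is approached as far as the arm can. A call with a gripper value outside its range is refused whole. The fingers move at their own pace and stop on an object; the grip force is fixed at half the most. Time passes only in rows, so rows that do not move let the fingers close. It gives the time, the measured TCP pose, the force, the opening and the grip force at its end, in the units of the state.
- env.sense(): the state, without advancing time (a new reading comes with each control period).
- get_image(name): name is "scene" or "top" or "wrist"; returns the picture (384x512x3 uint8, red, green, blue); there is no depth.
- camera_params(name): a dict with "K" (3x3 intrinsics, pixels), "k1" (the pictures are not rectified: a ray, as slopes to the right and down, at radius r is drawn at 1 + k1 r^2 times it, then the intrinsics apply), "world_from_camera" (4x4, takes a point from camera to world coordinates); the wrist camera has in their place "hand_eye" (4x4, takes a point from camera to tool coordinates, whose origin is the TCP and whose axes are the flange's). Camera axes: x right, y down, z forward; pixel columns grow to the right and rows downward; lengths in m; the calibration is good to about 2 mm. A picture is of the moment at which its call begins: read the wrist's pose just before it. camera_params takes no time and is no camera call.
- order.sign_off(): hands the job in; it is judged then, once.
The state is a dict: "time_s": time; "q": joint angles; "qvel": joint speeds; "joint_efforts": joint torques, N m; "tool_pos": TCP position; "tool_rot": TCP orientation; "contact_force": force on the tool from outside, world axes, zero at the start; "wrist_torque": the same for the moment, N m; "gripper_width": finger opening in m; "grip_force": force on a finger pad.
Only numpy, scipy, OpenCV 4.12 (cv2) and the standard library are available. Lean on these libraries where they do the work, as an engineer would, in place of code of your own. Each camera call takes 0.05 s, during which the arm holds its last target. There are 200 camera calls.

## Task

Get the mitre saw's work support ready for a long board: with a fingertip, slide the wood offcut along the deck towards the raised strip at its end, until it is clear of where the hinged wing will come down, without lifting, tipping or dropping it. Then push the wing up by its overhanging edge, over its hinge, and press it down flat on the other side, without slamming it. Grasp nothing, leave the offcut on the deck and do not disturb the other things standing about.

Things in the scene. Friction and masses are not known exactly. Their poses are not given: they have to be found in the camera images.
- support: Fixed work support on adjustable feet: flat grey deck, 90 to 140 mm above the bench. Origin: 90 mm below the deck's top, under the middle of the hinge line; x along the hinge (roughly away from the robot), y to the side of the folded wing (roughly the robot's left), z up. Deck: x -100 to +170, y -300 to +100 mm. The wing overhangs the +y end by 50; foot at y 60 to 90.
- landing (a point): Middle of the wing's landing place, on the deck's top: the wing comes down on support x -85 to +85, y -150 to 0 mm.
- parking (a point): Middle of the free part of the deck top, between the landing place (ends at support y -150 mm) and the raised aluminium strip along the deck's end (inner face at y -288, 20 high, 12 thick). Clear for support x below +95; the sanding block lies beyond that.
- wing (a joint): Hinge angle, rad: 0 = folded on the +y side, grows as the free edge goes up and over, pi = flat on the -y side (stop). Starts at 0 to 0.2. Brown plywood leaf 12 thick, 170 along the hinge, 150 mm from hinge axis to free edge. Axis along support x at y 0, 6 mm above the deck's top (leaf's mid-thickness). Stiff hinge: the wing stays where it is left; push with 1 to 4 N at the edge all the way.
- wing_edge (a point): Middle of the wing's free edge, at mid-thickness, 150 mm from the hinge axis.
- offcut: Loose offcut of a timber stud, pale wood, 89 (its x) x 60 (its y) x 38 high, about 0.12 kg, lying on the deck in the wing's landing place, its x roughly along the hinge and its near face at least 60 mm from the hinge line. Origin: centre of its underside.
- tape_measure: Bystander: square-sided tape measure 52 x 60 x 34 high, lying on the deck's far strip, beside the landing place; origin: centre of its underside (mm).
- screw_jar: Bystander: glass jar with a lid, diameter 56, 50 high, standing on the far strip of the deck, beside the folded wing; origin: centre of its underside (mm).
- sanding_block: Bystander: cork sanding block 65 x 110 x 29 high, lying on the far strip of the deck, beside the free part; origin: centre of its underside (mm).
- glue_bottle: Bystander: bottle, diameter 60, 160 high, on the bench off to one side of the work support; origin: centre of its underside (mm).
- mug: Bystander: mug, diameter 80, 90 high (plus its handle), on the bench off to one side of the work support; origin: centre of its underside (mm).
- varnish_tin: Bystander: tin, diameter 80, 100 high, on the bench off to one side of the work support; origin: centre of its underside (mm).
- hammer: Bystander: hammer 280 long, lying on the bench to the left, beyond the wing; origin on its underside (mm).
Things that resemble listed ones, but are neither listed nor needed, are in the scene too. What is shaped like the offcut but green is not meant.

How it is judged:
By the outcome, as a careful person would: the job done as asked, in the order asked, and still so for the second after the job is handed in, with the robot touching nothing.
It also fails if it takes over 64 s, if anything falls off the work surface, if the arm or the gripper's body presses on something with over 40 N, if the wrist force passes 120 N, or if a joint passes its speed limit or range.

## Working session

There is one attempt and no reset: what is moved stays moved. The work goes in short steps, Python scripts to look and compute and a tool call to move; the robot and the scene stay as the last step left them, time stands still between calls to the robot, and variables do not carry over. Pictures are saved under pics/ and viewed, at most 10 in all, crops included, and the job is handed in when it is done.

Besides the shell and the picture viewer there is one more tool, called by a JSON object that holds its "name" and its "arguments". apply_moves: Moves the arm, as the interface text tells. Its arguments: {"type":"object","properties":{"rows":{"type":"array"}},"required":["rows"]}

```bash
mkdir -p pics
cat > h.py <<'E'
import numpy as np, cv2
from workcell import env, get_image, camera_params, order
from scipy.spatial.transform import Rotation as R
def Tcp(s):
    T=np.eye(4); T[:3,:3]=R.from_euler('xyz',s['tool_rot']).as_matrix(); T[:3,3]=s['tool_pos']; return T
def snap(name,fn):
    s=env.sense(); im=get_image(name); cv2.imwrite('pics/'+fn,im[:,:,::-1]); np.save('pics/'+fn+'.npy',np.array(Tcp(s))); return im
def cast(name,uv,z,T=None):
    p=camera_params(name); W=p['world_from_camera'] if name!='wrist' else T@np.array(p['hand_eye'])
    W=np.array(W); K=np.array(p['K']); uv=np.atleast_2d(np.array(uv,float))
    d=np.c_[(uv[:,0]-K[0,2])/K[0,0],(uv[:,1]-K[1,2])/K[1,1]]
    u=d.copy()
    for _ in range(20): u=d/(1+p['k1']*(u**2).sum(1,keepdims=True))
    r=np.c_[u,np.ones(len(u))]@W[:3,:3].T; o=W[:3,3]
    return o+r*((z-o[2])/r[:,2])[:,None]
E
python3 - <<'E'
from h import *
print(env.sense())
a=snap('scene','s1.png');b=snap('top','t1.png')
for n in('scene','top','wrist'):print(n,camera_params(n))
E
```

```text
{'time_s': 0.0, 'q': array([ 1.21442917,  0.43520093,  0.02495197,  1.5740908 , -0.01160886,
        1.13400453, -0.07512767]), 'qvel': array([-2.81354660e-04,  4.97522564e-04,  7.74017849e-06,  1.65834647e-03,
       -1.81091102e-03, -9.22559077e-04,  5.48846005e-04]), 'joint_efforts': array([ 4.39414480e-04, -6.67847013e+01,  9.84627642e-01, -3.14455676e+01,
       -6.07424229e-02,  4.29170066e-02,  1.72022424e-04]), 'tool_pos': array([ 0.15682927, -0.60476083,  0.40396065]), 'tool_rot': array([-3.14003895e+00,  1.24398608e-04,  2.53685132e-01]), 'contact_force': array([ 0.33960247, -0.16528305,  0.04581781]), 'wrist_torque': array([ 0.02052882, -0.05635907,  0.00930309]), 'grip_force': 0.0, 'gripper_width': 0.0916533375223013}
scene {'K': array([[411.36367737,   0.        , 263.48013893],
       [  0.        , 411.36367737, 189.35545967],
       [  0.        ,   0.        ,   1.        ]]), 'k1': 0.004694413520509274, 'world_from_camera': array([[ 0.02909317,  0.8390608 , -0.5432592 ,  1.17819442],
       [ 0.99948457, -0.03179796,  0.00441364, -0.00245961],
       [-0.01357122, -
[... 507 characters left out ...]
-03, -4.70626939e-02, -9.98891326e-01,
         1.31989683e+00],
       [ 0.00000000e+00,  0.00000000e+00,  0.00000000e+00,
         1.00000000e+00]])}
wrist {'K': array([[305.19605476,   0.        , 255.16866951],
       [  0.        , 305.19605476, 194.87938404],
       [  0.        ,   0.        ,   1.        ]]), 'k1': 0.008561685258524108, 'hand_eye': array([[-3.19383844e-04, -9.66143802e-01, -2.58003975e-01,
         6.91031893e-02],
       [ 9.99999822e-01, -1.78396840e-04, -5.69862485e-04,
        -2.24081804e-04],
       [ 5.04542014e-04, -2.58004111e-01,  9.66143687e-01,
         1.96350286e-02],
       [ 0.00000000e+00,  0.00000000e+00,  0.00000000e+00,
         1.00000000e+00]])}
```

View pics/s1.png

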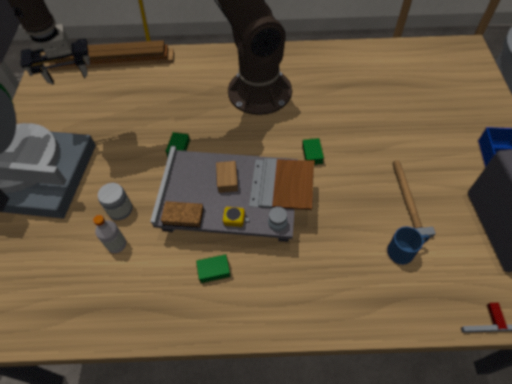

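View pics/t1.png

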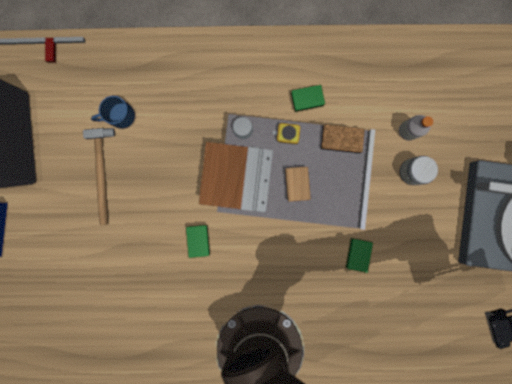

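The scene view shows the offcut at about (227,176), the wing at (293,184) and the strip at (165,187). The top view has the offcut at (297,183), the wing at (224,175) and the hinge plates at (258,180). The green blocks are decoys. I'll enlarge both views to read corners.

Run:
```python
import cv2,numpy as np
s=cv2.imread('pics/s1.png')[140:250,145:335];t=cv2.imread('pics/t1.png')[100:240,190:390]
o=np.zeros((600,800,3),np.uint8)
f=cv2.resize(t,None,fx=4,fy=4,interpolation=cv2.INTER_CUBIC);cv2.imwrite('pics/tc.png',f)
f=cv2.resize(s,None,fx=4,fy=4,interpolation=cv2.INTER_CUBIC);cv2.imwrite('pics/sc.png',f)
```

```text
(no output)
```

View pics/tc.png

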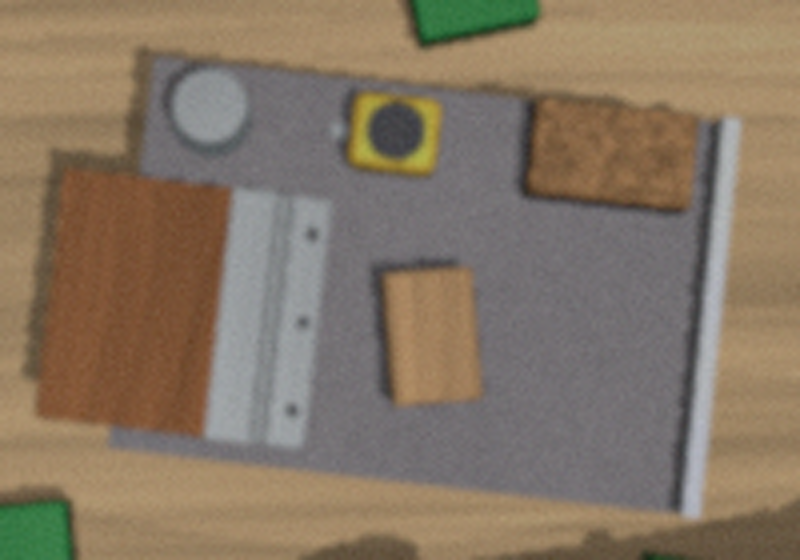

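View pics/sc.png

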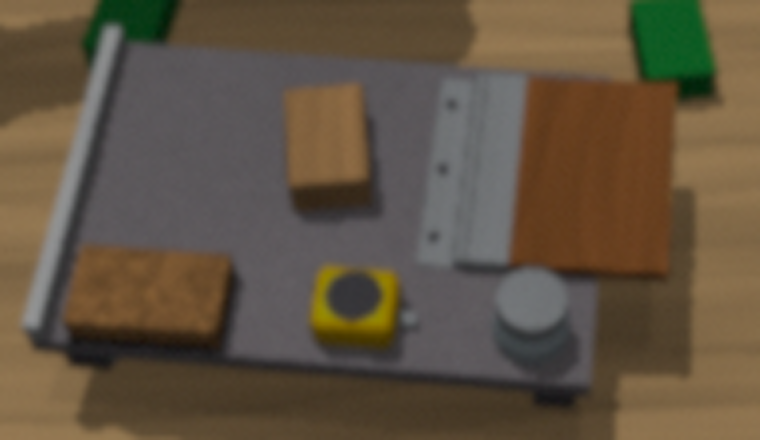

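Crops, in crop pixels:

| Feature | Top view | Scene view |
|---|---|---|
| Offcut top corners | (384,268) (471,266) (482,401) (394,406) | (294,195) (285,92) (364,85) (370,188), in a different order |
| Wing free-edge corners | (65,168) (37,415) | (668,273) (676,83) |
| Hinge screws | (312,233) … (291,410) | (434,236) … (452,104) |

Next I'll triangulate these.

```bash
cat >> h.py <<'E'
def ray(name,uv):
    a=cast(name,uv,0.);b=cast(name,uv,.3);return a,b-a
def tri(uvs,uvt):
    out=[]
    for s,t in zip(uvs,uvt):
        a,d=ray('scene',s);b,e=ray('top',t);d=d[0];e=e[0]
        k=np.linalg.lstsq(np.c_[d,-e],b[0]-a[0],rcond=None)[0]
        p,q=a[0]+k[0]*d,b[0]+k[1]*e; out.append(np.r_[(p+q)/2,np.linalg.norm(p-q)])
    return np.array(out)
E
python3 - <<'E'
from h import *
np.set_printoptions(precision=4,suppress=True)
S=lambda l:(np.array(l)+.5)/4-.5+[145,140]
T=lambda l:(np.array(l)+.5)/4-.5+[190,100]
pt=dict(deckFL=([590,385],[152,57]),sc1=([434,236],[312,233]),sc2=([442,168],[302,322]),sc3=([452,104],[291,410]),
o1=([370,188],[384,268]),o2=([294,195],[471,266]),o3=([285,92],[482,401]),o4=([364,85],[394,406]),
w1=([668,273],[65,168]),w2=([676,83],[37,415]),p1=([460,262],[285,195]),p2=([487,77],[260,443]),strN=([110,28],[690,517]),strF=([28,325],[740,118]),jar=([533,300],[208,103]))
P={k:tri([S(a)],[T(b)])[0] for k,(a,b) in pt.items()}
for k,v in P.items():print(k,v)
E
```

```text
deckFL [0.6682 0.078  0.0951 0.0001]
sc1 [ 0.5453 -0.029   0.0993  0.0014]
sc2 [ 0.4849 -0.0217  0.0985  0.0007]
sc3 [ 0.4255 -0.0132  0.0983  0.0012]
o1 [ 0.5188 -0.0751  0.1257  0.003 ]
o2 [ 0.5197 -0.1321  0.1211  0.0055]
o3 [ 0.4297 -0.1392  0.1262  0.0016]
o4 [ 0.4272 -0.08    0.1285  0.0031]
w1 [0.5903 0.1371 0.112  0.0017]
w2 [0.4244 0.1576 0.1147 0.0033]
p1 [ 0.5709 -0.0107  0.104   0.0019]
p2 [0.4036 0.0113 0.1024 0.0078]
strN [ 0.3504 -0.2802  0.1114  0.0014]
strF [ 0.6175 -0.3159  0.1155  0.0057]
jar [0.6274 0.0389 0.1452 0.0013]
```

```bash
cat >> h.py <<'E'
PSI=-0.129;UX=np.array([np.cos(PSI),np.sin(PSI)]);UY=np.array([-UX[1],UX[0]]);O=np.array([.488,-.001])
def st():
    s=env.sense();p=s['tool_pos'];d=p[:2]-O
    print('t %.1f sup x %.1f y %.1f tip z %.1f yaw %.2f F %s M %s'%(s['time_s'],1e3*d@UX,1e3*d@UY,1e3*(p[2]-.178),np.degrees(s['tool_rot'][2]),np.round(s['contact_force'],1),np.round(s['wrist_torque'],2)))
    return s
def goto(x,y,tipz):  # mm support
    s=st();T=Tcp(s);w=np.r_[O+(x*UX+y*UY)/1e3,tipz/1e3+.178]
    print('world',w.round(3),'tool shift mm',(T[:3,:3].T@(w-T[:3,3])*1e3).round(1))
E
python3 -c "
from h import *
goto(0,-44,226)"
```

```text
t 0.1 sup x -250.7 y -641.4 tip z 226.0 yaw 14.53 F [-0.8 -0.2  0.4] M [ 0.02  0.02 -0.01]
world [ 0.482 -0.045  0.404] tool shift mm [ 455.7 -460.5    0.6]
```

{"name": "apply_moves", "arguments": {"rows": [[[28.5, -28.75, 0], 0, 0.3], [[28.5, -28.75, 0], 0, 0.3], [[28.5, -28.75, 0], 0, 0.3], [[28.5, -28.75, 0], 0, 0.3], [[28.5, -28.75, 0], 0, 0.3], [[28.5, -28.75, 0], 0, 0.3], [[28.5, -28.75, 0], 0, 0.3], [[28.5, -28.75, 0], 0, 0.3], [[28.5, -28.75, 0], 0, 0.3], [[28.5, -28.75, 0], 0, 0.3], [[28.5, -28.75, 0], 0, 0.3], [[28.5, -28.75, 0], 0, 0.3], [[28.5, -28.75, 0], 0, 0.3], [[28.5, -28.75, 0], 0, 0.3], [[28.5, -28.75, 0], 0, 0.3], [[28.5, -28.75, 0], 0, 0.3]]}}

```text
time_s: 1.7
tool_pos: [0.4833, -0.0438, 0.4046]
tool_rot: [3.141, 0.0, 0.253]
contact_force: [0.7, -1.0, 0.4]
gripper_width: 0.0278
grip_force: 0.0
```

{"name": "apply_moves", "arguments": {"rows": [[[0, 0, 0], -8.5, 0.3], [[0, 0, 0], -8.5, 0.3], [[0, 0, 0], -8.5, 0.3], [[0, 0, 0], -8.5, 0.3], [[0, 0, 0], -8.5, 0.3], [[0, 0, 0], -8.5, 0.3], [[0, 0, 0], -8.5, 0.3], [[0, 0, 0], -8.5, 0.3], [[0, 0, 0], 0, 0.3], [[0, 0, 0], 0, 0.3]]}}

```text
time_s: 2.7
tool_pos: [0.4827, -0.0454, 0.4045]
tool_rot: [-3.141, -0.0, 1.436]
contact_force: [0.1, -0.6, 0.6]
gripper_width: 0.0278
grip_force: 0.0
```

```bash
python3 -c "
from h import *
snap('wrist','w1.png')
goto(0,-44,105)"
```

```text
t 2.8 sup x 0.5 y -44.7 tip z 226.6 yaw 82.29 F [-0.8  0.3 -0.3] M [-0.03 -0.04 -0.05]
world [ 0.482 -0.045  0.283] tool shift mm [  0.7  -0.5 121.6]
```

View pics/w1.png

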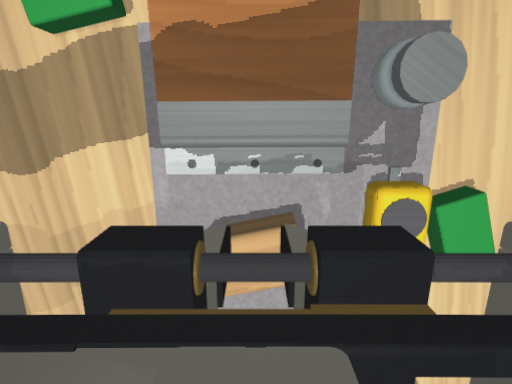

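The wrist view shows the hinge pin at row ~143, the offcut's near face around (232–295, 215–235), and the tape and jar to the right, clear of the gripper. I'll check the offcut and hinge against the plan.

```bash
python3 -c "
from h import *
T=np.load('pics/w1.png.npy')
def sup(uv,z):
    d=cast('wrist',uv,z,T)[:,:2]-O; print((d@np.c_[UX,UY]*1e3).round(1).tolist())
sup([[157,143],[350,141],[165,174],[350,174]],.100)
sup([[231,222],[294,212]],.093)
sup([[231,233],[294,226]],.131)
sup([[150,20],[360,20]],.11)
"
```

```text
[[-90.3, -1.1], [87.7, -0.4], [-85.3, -30.2], [90.0, -31.3]]
[[-24.6, -81.4], [38.9, -71.1]]
[[-21.6, -78.0], [34.3, -71.7]]
[[-83.8, 97.8], [85.5, 96.7]]
```

{"name": "apply_moves", "arguments": {"rows": [[[-1, 0, 20], 0, 0.3], [[-1, 0, 20], 0, 0.3], [[0, 0, 20], 0, 0.3], [[0, 0, 20], 0, 0.3], [[0, 0, 15], 0, 0.3], [[0, 0, 15], 0, 0.3], [[0, 0, 11], 0, 0.3], [[0, 0, 0], 0, 0.3], [[0, 0, 0], 0, 0.3]]}}

```text
time_s: 3.65
tool_pos: [0.4828, -0.0471, 0.284]
tool_rot: [3.142, -0.0, 1.44]
contact_force: [-0.6, 0.2, 0.5]
gripper_width: 0.0273
grip_force: 0.0
```

```bash
python3 -c "
from h import *
goto(0,-178,105)"
```

```text
t 3.6 sup x 0.7 y -46.4 tip z 106.0 yaw 82.49 F [-0.6  0.2  0.5] M [-0.02 -0.1  -0.02]
world [ 0.465 -0.178  0.283] tool shift mm [-131.6   -0.5    1. ]
```

{"name": "apply_moves", "arguments": {"rows": [[[-5, 0, 0], 0, 0.3], [[-5, 0, 0], 0, 0.3], [[-4, 0, 0], 0, 0.3], [[-4, 0, 0], 0, 0.3], [[-4, 0, 0], 0, 0.3], [[-5, 0, 0], 0, 0.3], [[-5, 0, 0], 0, 0.3], [[-5, 0, 0], 0, 0.3], [[-5, 0, 0], 0, 0.3], [[-5, 0, 0], 0, 0.3], [[-5, 0, 0], 0, 0.3], [[-5, 0, 0], 0, 0.3], [[-5, 0, 0], 0, 0.3], [[0, 0, 0], 0, 0.3]]}}

```text
time_s: 5.05
tool_pos: [0.4744, -0.1096, 0.2836]
tool_rot: [-3.141, 0.0, 1.439]
contact_force: [-0.2, -1.0, 0.0]
gripper_width: 0.0269
grip_force: 0.0
```

```bash
python3 -c "
from h import *
st();snap('scene','s2.png')
import cv2
cv2.imwrite('pics/s2c.png',cv2.resize(cv2.imread('pics/s2.png')[110:250,145:335],None,fx=4,fy=4))"
```

```text
t 5.0 sup x 0.5 y -109.5 tip z 105.6 yaw 82.47 F [-0.2 -1.   0. ] M [-0.07 -0.07  0.03]
```

View pics/s2c.png

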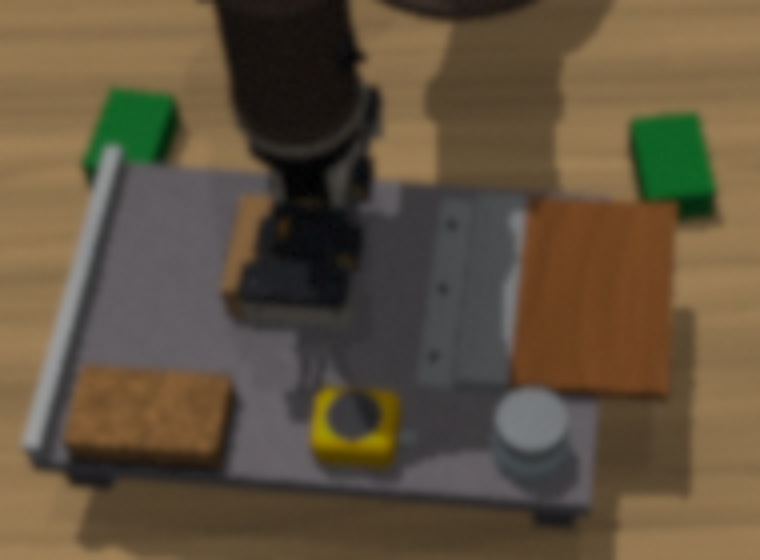

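The offcut is moving ahead of the gripper, with its left edge (240,197)–(225,310) parallel to the strip. I'll keep pushing.

{"name": "apply_moves", "arguments": {"rows": [[[-5, 0, 0], 0, 0.3], [[-5, 0, 0], 0, 0.3], [[-5, 0, 0], 0, 0.3], [[-5, 0, 0], 0, 0.3], [[-5, 0, 0], 0, 0.3], [[-5, 0, 0], 0, 0.3], [[-5, 0, 0], 0, 0.3], [[-5, 0, 0], 0, 0.3], [[-5, 0, 0], 0, 0.3], [[-5, 0, 0], 0, 0.3], [[-5, 0, 0], 0, 0.3], [[-5, 0, 0], 0, 0.3], [[-4, 0, 0], 0, 0.3], [[-3, 0, 0], 0, 0.3], [[-2, 0, 0], 0, 0.3], [[0, 0, 0], 0, 0.3], [[5, 0, 0], 0, 0.3], [[15, 0, 0], 0, 0.3], [[15, 0, -10], 0, 0.3], [[0, 0, -40], 0, 0.3]]}}

```text
time_s: 7.1
tool_pos: [0.4692, -0.1395, 0.3321]
tool_rot: [-3.135, -0.002, 1.444]
contact_force: [0.8, -0.9, 0.3]
gripper_width: 0.0273
grip_force: 0.0
```

{"name": "apply_moves", "arguments": {"rows": [[[10, 0, -40], 0, 0.3], [[40, 0, -30], 0, 0.3], [[45, 0, 0], 0, 0.3], [[45, 0, 0], 0, 0.3], [[45, 0, 0], 0, 0.3], [[45, 0, 0], 0, 0.3], [[45, 0, 0], 0, 0.3], [[45, 0, 0], 0, 0.3], [[0, 0, 0], 0, 0.3]]}}

```text
time_s: 8.0
tool_pos: [0.5101, 0.1827, 0.405]
tool_rot: [3.141, -0.005, 1.451]
contact_force: [0.1, -0.7, 0.9]
gripper_width: 0.0272
grip_force: 0.0
```

```bash
python3 -c "
from h import *
goto(-15,175,230)
a=snap('scene','s3.png');b=snap('top','t3.png')
print(a.shape)
def blob(im,roi):
    y0,y1,x0,x1=roi
    h=cv2.cvtColor(im,cv2.COLOR_RGB2HSV)
    c=h[y0:y1,x0:x1]; m=cv2.inRange(c,(8,80,90),(22,255,255))
    n,l,s,ce=cv2.connectedComponentsWithStats(m)
    i=1+np.argmax(s[1:,4]); k=cv2.findContours((l==i).astype(np.uint8),0,1)[0][0]
    r=cv2.minAreaRect(k);print(s[i],r); return cv2.boxPoints(r)+[x0,y0]
q=blob(b,(158,222,285,364));d=cast('top',q,.131)[:,:2]-O
print((d@np.c_[UX,UY]*1e3).round(1).tolist())
cv2.imwrite('pics/c3.png',np.vstack([cv2.resize(b[100:240,190:390],None,fx=2.8,fy=2.8),cv2.resize(a[170:240,145:345],(560,196))])[:,:,::-1])
"
```

```text
t 8.0 sup x -1.7 y 185.0 tip z 227.0 yaw 83.12 F [ 0.1 -0.7  0.9] M [-0.05 -0.06  0.04]
world [0.496 0.174 0.408] tool shift mm [ -9.9 -13.4  -3.1]
(384, 512, 3)
[ 41  15  26  35 745] ((53.92683029174805, 32.158538818359375), (22.638463973999023, 33.23989486694336), 6.340191841125488)
[[-49.7, -187.5], [38.1, -187.7], [38.4, -247.6], [-49.4, -247.2]]
```

View pics/c3.png

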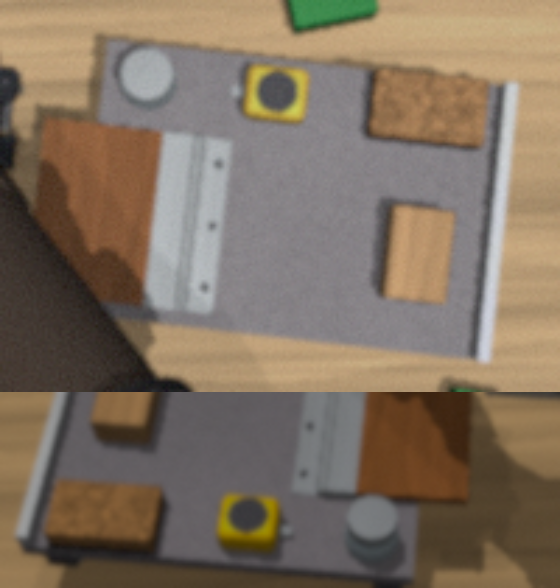

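The offcut is parked at support y −187.5 to −247.5, aligned, with the bystanders untouched. Next is the wing: I'll descend outside its free edge.

{"name": "apply_moves", "arguments": {"rows": [[[-2, -2, 20], 0, 0.3], [[0, 0, 25], 0, 0.3], [[0, 0, 25], 0, 0.3], [[0, 0, 25], 0, 0.3], [[0, 0, 20], 0, 0.3], [[0, 0, 15], 0, 0.3], [[0, 0, 10], 0, 0.3], [[0, 0, 2], 0, 0.3], [[0, 0, 0], 0, 0.3], [[-3, 0, 0], 0, 0.3], [[-3, 0, 0], 0, 0.3], [[-3, 0, 0], 0, 0.3], [[-3, 0, 0], 0, 0.3], [[-3, 0, 0], 0, 0.3], [[0, 0, 0], 0, 0.3]]}}

```text
time_s: 9.6
tool_pos: [0.5076, 0.159, 0.262]
tool_rot: [3.141, -0.002, 1.441]
contact_force: [-0.1, 4.3, -0.8]
gripper_width: 0.0278
grip_force: 2.1
```

```bash
python3 -c "
from h import *
goto(0,158,85)"
```

```text
t 9.6 sup x -1.2 y 161.1 tip z 84.0 yaw 82.57 F [-0.1  4.3 -0.8] M [ 0.87 -0.15  0.11]
world [0.508 0.156 0.263] tool shift mm [-3.1  1.2 -1. ]
```

{"name": "apply_moves", "arguments": {"rows": [[[-1, 0, 0], 0, 0.3], [[-1, 0, 0], 0, 0.3], [[0, 0, -1], 0, 0.3], [[0, 0, -1], 0, 0.3], [[0, 0, -1], 0, 0.3], [[0, 0, -1], 0, 0.3], [[0, 0, -1], 0, 0.3]]}}

```text
time_s: 10.3
tool_pos: [0.5074, 0.1585, 0.2672]
tool_rot: [3.14, -0.004, 1.442]
contact_force: [1.0, 9.4, -2.3]
gripper_width: 0.0273
grip_force: 4.6
```

```bash
python3 -c "
from h import *
st()"
```

```text
t 10.3 sup x -1.3 y 160.6 tip z 89.2 yaw 82.65 F [ 1.   9.4 -2.3] M [ 1.93 -0.36 -0.04]
```

{"name": "apply_moves", "arguments": {"rows": [[[0, 0, -1.5], 0, 0.3], [[0, 0, -1.5], 0, 0.3], [[0, 0, -1.5], 0, 0.3], [[0, 0, -1.5], 0, 0.3], [[0, 0, -1.5], 0, 0.3], [[0, 0, -1.5], 0, 0.3], [[0, 0, 0], 0, 0.3]]}}

```text
time_s: 11.0
tool_pos: [0.5074, 0.158, 0.2763]
tool_rot: [3.14, -0.003, 1.442]
contact_force: [1.3, 8.1, 0.1]
gripper_width: 0.0273
grip_force: 3.7
```

```bash
python3 -c "
from h import *
st()
a=snap('scene','s4.png');b=snap('top','t4.png')
cv2.imwrite('pics/c4.png',np.hstack([cv2.resize(a[120:240,250:350],None,fx=4,fy=4),cv2.resize(b[100:220,170:270],None,fx=4,fy=4)])[:,:,::-1])"
```

```text
t 11.0 sup x -1.2 y 160.2 tip z 98.3 yaw 82.62 F [1.3 8.1 0.1] M [ 1.58 -0.25 -0.06]
```

View pics/c4.png

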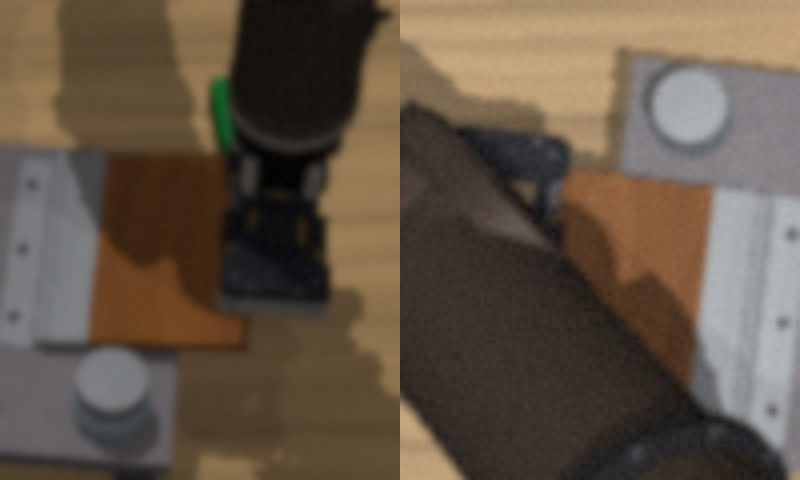

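The picture shows the wing's far edge corner at scene crop (243,345) and top crop (166,170), with the gripper hard against the edge. I'll triangulate to see whether it has risen.

```bash
python3 -c "
from h import *
print(tri([np.array([243.5,345.5])/4-.5+[250,120]],[np.array([166.5,170.5])/4-.5+[170,100]]))"
```

```text
[[0.58810126 0.12768841 0.11951193 0.01257703]]
```

```bash
python3 -c "
from h import *
for z in(.105,.11,.115,.12,.125,.13):
  o=[]
  for uv in([310.4,205.9],[311.6,207.9]):
    d=cast('scene',uv,z)[0][:2]-O; o+=[d@UX*1e3,d@UY*1e3]
  print(z,np.round(o,1))"
```

```text
0.105 [ 73.2 147.7  79.5 151.4]
0.11 [ 76.2 147.4  82.5 151.1]
0.115 [ 79.1 147.1  85.4 150.7]
0.12 [ 82.1 146.8  88.4 150.4]
0.125 [ 85.1 146.5  91.4 150.1]
0.13 [ 88.1 146.2  94.3 149.8]
```

The corner is at z ≈ 0.125, up from 0.1145, so the wing is rising with the finger (θ ≈ 0.13). Now I'll work out the arc rows.

```bash
python3 -c "
import numpy as np
def P(t):
    r=150 if t<np.pi/2 else 138
    y=r*np.cos(t)+6*np.sin(t); z=r*np.sin(t)-6*np.cos(t)-(12 if t<np.pi/2 else 0)
    return np.array([y,z])
ts=np.r_[np.linspace(.13,np.pi/2-1e-6,25),np.linspace(np.pi/2,np.pi,31)]
p=np.array([P(t) for t in ts]);e=np.diff(p,axis=0)
for i,d in enumerate(e):print(i,round(ts[i+1],2),'[%.1f,0,%.1f]'%(d[0],-d[1]),end='; ')
"
```

```text
0 0.19 [-1.1,0,-8.9]; 1 0.25 [-1.6,0,-8.9]; 2 0.31 [-2.1,0,-8.8]; 3 0.37 [-2.7,0,-8.6]; 4 0.43 [-3.2,0,-8.4]; 5 0.49 [-3.7,0,-8.2]; 6 0.55 [-4.2,0,-8.0]; 7 0.61 [-4.6,0,-7.7]; 8 0.67 [-5.1,0,-7.4]; 9 0.73 [-5.5,0,-7.1]; 10 0.79 [-5.9,0,-6.8]; 11 0.85 [-6.3,0,-6.4]; 12 0.91 [-6.7,0,-6.0]; 13 0.97 [-7.1,0,-5.6]; 14 1.03 [-7.4,0,-5.2]; 15 1.09 [-7.7,0,-4.7]; 16 1.15 [-7.9,0,-4.2]; 17 1.21 [-8.2,0,-3.8]; 18 1.27 [-8.4,0,-3.3]; 19 1.33 [-8.6,0,-2.7]; 20 1.39 [-8.7,0,-2.2]; 21 1.45 [-8.8,0,-1.7]; 22 1.51 [-8.9,0,-1.2]; 23 1.57 [-9.0,0,-0.6]; 24 1.57 [-0.0,0,-0.0]; 25 1.62 [-7.2,0,-0.1]; 26 1.68 [-7.2,0,0.3]; 27 1.73 [-7.2,0,0.6]; 28 1.78 [-7.2,0,1.0]; 29 1.83 [-7.1,0,1.4]; 30 1.88 [-7.0,0,1.8]; 31 1.94 [-6.9,0,2.1]; 32 1.99 [-6.8,0,2.5]; 33 2.04 [-6.7,0,2.8]; 34 2.09 [-6.5,0,3.2]; 35 2.15 [-6.3,0,3.5]; 36 2.2 [-6.1,0,3.8]; 37 2.25 [-5.9,0,4.1]; 38 2.3 [-5.7,0,4.5]; 39 2.36 [-5.5,0,4.7]; 40 2.41 [-5.2,0,5.0]; 41 2.46 [-4.9,0,5.3]; 42 2.51 [-4.6,0,5.5]; 43 2.57 [-4.4,0,5.8]; 44 2.62 [-4.0,0,6.0]; 45 2.67 [-3.7,0,6.2]; 46 2.72 [-3.4,0,6.4]; 47 2.78 [-3.1,0,6.6]; 48 2.83 [-2.7,0,6.7]; 49 2.88 [-2.4,0,6.8]; 50 2.93 [-2.0,0,7.0]; 51 2.98 [-1.6,0,7.0]; 52 3.04 [-1.3,0,7.1]; 53 3.09 [-0.9,0,7.2]; 54 3.14 [-0.5,0,7.2];
```

{"name": "apply_moves", "arguments": {"rows": [[[-1, 0, -4], 0, 0.3], [[-1, 0, -4], 0, 0.3], [[-1, 0, -4.5], 0, 0.3], [[-1, 0, -4.5], 0, 0.3], [[-1, 0, -4.5], 0, 0.3], [[-1.2, 0, -4.5], 0, 0.3], [[-1.3, 0, -4.5], 0, 0.3], [[-1.4, 0, -4.3], 0, 0.3]]}}

```text
time_s: 11.9
tool_pos: [0.5063, 0.15, 0.3116]
tool_rot: [3.14, -0.005, 1.443]
contact_force: [1.5, 9.2, -0.8]
gripper_width: 0.0276
grip_force: 5.1
```

```bash
python3 -c "
from h import *
st();snap('scene','s5.png')"
```

```text
t 11.9 sup x -1.3 y 152.1 tip z 133.6 yaw 82.67 F [ 1.5  9.2 -0.8] M [ 2.15 -0.29 -0.01]
```

View pics/s5.png

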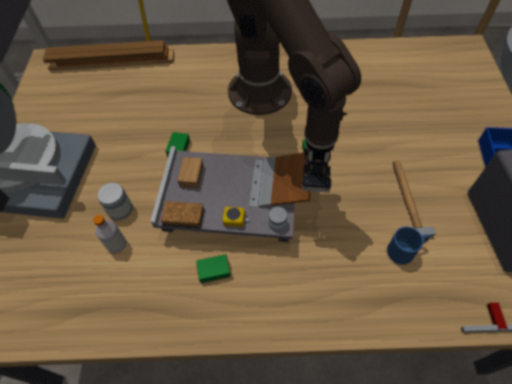

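The wing has risen: its corner is at about (308,202), and it follows the finger. I'll continue along the arc.

{"name": "apply_moves", "arguments": {"rows": [[[-3.2, 0, -8.4], 0, 0.3], [[-3.7, 0, -8.2], 0, 0.3], [[-4.2, 0, -8], 0, 0.3], [[-4.6, 0, -7.7], 0, 0.3], [[-5.1, 0, -7.4], 0, 0.3], [[-5.5, 0, -7.1], 0, 0.3]]}}

```text
time_s: 12.55
tool_pos: [0.5028, 0.1236, 0.3587]
tool_rot: [3.14, -0.004, 1.443]
contact_force: [0.2, 8.9, 3.0]
gripper_width: 0.0276
grip_force: 4.2
```

{"name": "apply_moves", "arguments": {"rows": [[[-5.9, 0, -6.8], 0, 0.3], [[-6.3, 0, -6.4], 0, 0.3], [[-6.7, 0, -6], 0, 0.3], [[-7.1, 0, -5.6], 0, 0.3], [[-7.4, 0, -5.2], 0, 0.3], [[-7.7, 0, -4.7], 0, 0.3], [[-7.9, 0, -4.2], 0, 0.3], [[0, 0, 0], 0, 0.3]]}}

```text
time_s: 13.35
tool_pos: [0.4964, 0.072, 0.3969]
tool_rot: [3.14, 0.0, 1.439]
contact_force: [0.9, 0.8, 0.6]
gripper_width: 0.0276
grip_force: 0.6
```

```bash
python3 -c "
from h import *
st()"
```

```text
t 13.3 sup x -1.0 y 73.5 tip z 218.9 yaw 82.47 F [0.9 0.8 0.6] M [ 0.24 -0.26  0.05]
```

{"name": "apply_moves", "arguments": {"rows": [[[-8.2, 0, -3.8], 0, 0.3], [[-8.4, 0, -3.3], 0, 0.3], [[-8.6, 0, -2.7], 0, 0.3], [[-8.7, 0, -2.2], 0, 0.3], [[-8.8, 0, -1.7], 0, 0.3], [[-8.9, 0, -1.2], 0, 0.3], [[-9, 0, -0.6], 0, 0.3]]}}

```text
time_s: 14.05
tool_pos: [0.4881, 0.0119, 0.4117]
tool_rot: [-3.141, 0.0, 1.44]
contact_force: [-0.0, 2.2, -0.9]
gripper_width: 0.0275
grip_force: 1.1
```

```bash
python3 -c "
from h import *
st();a=snap('scene','s6.png')"
```

```text
t 14.1 sup x -1.5 y 12.8 tip z 233.7 yaw 82.53 F [-0.   2.2 -0.9] M [ 0.48 -0.19  0.04]
```

{"name": "apply_moves", "arguments": {"rows": [[[-7.2, 0, 0], 0, 0.3], [[-7.2, 0, 0.3], 0, 0.3], [[-7.2, 0, 0.6], 0, 0.3], [[-7.2, 0, 1], 0, 0.3], [[-7.1, 0, 1.4], 0, 0.3], [[-7, 0, 1.8], 0, 0.3], [[-6.9, 0, 2.1], 0, 0.3], [[-6.8, 0, 2.5], 0, 0.3], [[-6.7, 0, 2.8], 0, 0.3], [[-6.5, 0, 3.2], 0, 0.3]]}}

```text
time_s: 15.1
tool_pos: [0.4793, -0.0571, 0.3958]
tool_rot: [3.142, 0.0, 1.441]
contact_force: [-0.0, 1.5, 0.1]
gripper_width: 0.0275
grip_force: 0.8
```

{"name": "apply_moves", "arguments": {"rows": [[[-6.3, 0, 3.5], 0, 0.3], [[-6.1, 0, 3.8], 0, 0.3], [[-5.9, 0, 4.1], 0, 0.3], [[-5.7, 0, 4.5], 0, 0.3], [[-5.5, 0, 4.7], 0, 0.3], [[-5.2, 0, 5], 0, 0.3], [[-4.9, 0, 5.3], 0, 0.3]]}}

```text
time_s: 15.8
tool_pos: [0.4741, -0.0962, 0.3647]
tool_rot: [3.142, 0.0, 1.44]
contact_force: [0.6, 2.0, 0.4]
gripper_width: 0.0275
grip_force: 0.6
```

```bash
python3 -c "
from h import *
st();a=snap('scene','s7.png')"
```

```text
t 15.8 sup x -1.5 y -96.2 tip z 186.7 yaw 82.53 F [0.6 2.  0.4] M [ 0.25 -0.17  0.01]
```

{"name": "apply_moves", "arguments": {"rows": [[[-4.6, 0, 5.5], 0, 0.3], [[-4.4, 0, 5.8], 0, 0.3], [[-4, 0, 6], 0, 0.3], [[-3.7, 0, 6.2], 0, 0.3], [[-3.4, 0, 6.4], 0, 0.3], [[-3.1, 0, 6.6], 0, 0.3], [[-2.7, 0, 6.7], 0, 0.3], [[-2.4, 0, 6.8], 0, 0.3]]}}

```text
time_s: 16.65
tool_pos: [0.4705, -0.1241, 0.3146]
tool_rot: [3.142, 0.0, 1.441]
contact_force: [0.6, 1.3, 1.0]
gripper_width: 0.0278
grip_force: 0.5
```

{"name": "apply_moves", "arguments": {"rows": [[[-1.5, 0, 4], 0, 0.3], [[-1, 0, 4], 0, 0.3], [[-1, 0, 4], 0, 0.3], [[-0.5, 0, 4], 0, 0.3], [[-0.5, 0, 3], 0, 0.3], [[0, 0, 0], 0, 0.3]]}}

```text
time_s: 17.25
tool_pos: [0.4699, -0.1284, 0.2958]
tool_rot: [-3.141, 0.0, 1.44]
contact_force: [0.8, 0.6, 0.6]
gripper_width: 0.0276
grip_force: 0.0
```

```bash
python3 -c "
from h import *
st()"
```

```text
t 17.2 sup x -1.6 y -128.7 tip z 117.8 yaw 82.53 F [0.8 0.6 0.6] M [-0.07 -0.14  0.01]
```

Tip 118; flat is expected near 105. I'll press slowly.

{"name": "apply_moves", "arguments": {"rows": [[[0, 0, 2], 0, 0.3], [[0, 0, 2], 0, 0.3], [[0, 0, 2], 0, 0.3], [[0, 0, 2], 0, 0.3], [[0, 0, 1.5], 0, 0.3], [[0, 0, 1.5], 0, 0.3], [[0, 0, 0], 0, 0.3]]}}

```text
time_s: 17.95
tool_pos: [0.4699, -0.1282, 0.2849]
tool_rot: [-3.141, -0.0, 1.441]
contact_force: [0.4, -0.5, -0.6]
gripper_width: 0.0274
grip_force: 0.0
```

{"name": "apply_moves", "arguments": {"rows": [[[0, 0, 1], 0, 0.3], [[0, 0, 1], 0, 0.3], [[0, 0, 1], 0, 0.3], [[0, 0, 0], 0, 0.3]]}}

```text
time_s: 18.35
tool_pos: [0.4699, -0.1281, 0.2829]
tool_rot: [3.142, 0.001, 1.441]
contact_force: [-5.6, 0.3, 13.8]
gripper_width: 0.0273
grip_force: 6.9
```

```bash
python3 -c "
from h import *
st()"
```

```text
t 18.4 sup x -1.6 y -128.4 tip z 104.9 yaw 82.54 F [-5.6  0.3 13.8] M [0.   0.89 0.02]
```

{"name": "apply_moves", "arguments": {"rows": [[[0, 0, 0.5], 0, 0.3], [[0, 0, 0], 0, 0.3], [[0, 0, -3], 0, 0.3], [[0, 0, -10], 0, 0.3], [[0, 0, -30], 0, 0.3], [[0, 0, -40], 0, 0.3], [[0, 0, -40], 0, 0.3], [[40, 0, -10], 0, 0.3], [[45, 0, 0], 0, 0.3], [[45, 0, 0], 0, 0.3], [[45, 0, 0], 0, 0.3], [[45, 0, 0], 0, 0.3], [[45, 0, 0], 0, 0.3], [[45, 0, 0], 0, 0.3], [[0, 0, 0], 0, 0.3]]}}

```text
time_s: 19.85
tool_pos: [0.5091, 0.1859, 0.4155]
tool_rot: [-3.141, -0.005, 1.449]
contact_force: [0.1, 0.8, -0.5]
gripper_width: 0.0275
grip_force: 0.0
```

```bash
python3 -c "
from h import *
st()
a=snap('scene','s8.png');b=snap('top','t8.png')
cv2.imwrite('pics/c8.png',np.vstack([cv2.resize(b[100:235,185:435],None,fx=2.5,fy=2.5),cv2.resize(a[135:245,95:345],None,fx=2.5,fy=2.4)])[:600,:,::-1])"
```

```text
t 19.9 sup x -3.1 y 188.0 tip z 237.5 yaw 83.05 F [ 0.1  0.8 -0.5] M [-0.01 -0.07 -0.02]
```

View pics/c8.png

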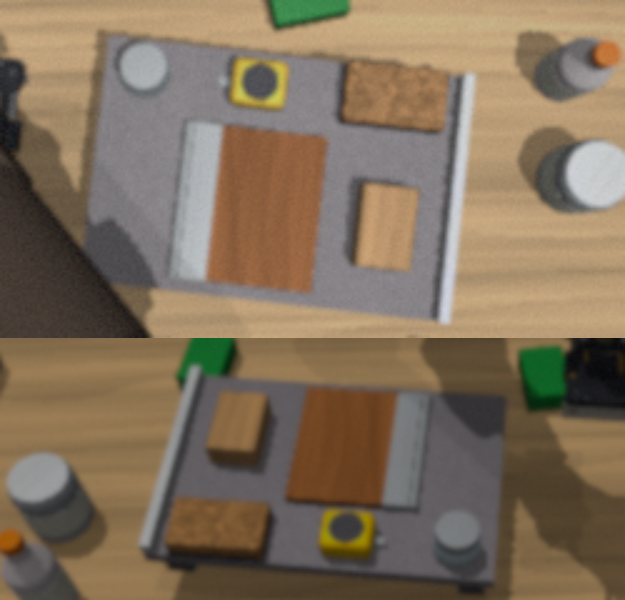

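The wing lies flat on the landing place (top crop 175–325, 125–290). The offcut at (387,225) is clear of it, and the bystanders are undisturbed.

```bash
python3 -c "
from h import *
print(order.sign_off())"
```

```text
the job is handed in; nothing more can be done
None
```

The offcut is parked on the deck between the wing and the strip, the wing is over and pressed flat on the -y side, and the job was handed in at about 20 s with the arm clear and nothing else disturbed in the last pictures.

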